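Knock out the stay, catch the jewellery case lid and lower it shut

TASK

The clear lid of the wooden jewellery case is propped half open on a thin brass stay. From beneath the lid, push the stay outwards off the lid with your fingers, catch the dropping lid on a finger while it is still high, and let it down gently until it is fully shut, never letting it slam. Do not lift the lid higher, grip it or push it down from above, and leave everything else on the bench undisturbed.

Things in the scene. Friction and masses are not known exactly. Their poses are not given: they have to be found in the camera images.
- case: Open-topped walnut-coloured jewellery case, 170 mm deep (its x), 240 mm wide (its y), 70 mm high, walls 8 mm, dark lining 20 mm above the bench; fixed to the bench. Origin: centre of its underside, on the bench; +x points from the lip side, which faces the robot, to the hinge side, +y to the side that carries the stay, z up. Its front wall's outer face is at x = -85 mm.
- lid (a joint): Angle of the lid's hinge in rad: 0 shut, growing as the lid opens (hard stop at 1.0). The hinge line is parallel to the case's y at x = +85 mm, z = 70.5 mm in the case's frame. The lid starts at about 0.60, resting on the stay; the hinge is nearly free, so without support the lid falls shut.
- lid_underside: Lower sheet of the lid, clear acrylic with a walnut bar along the lip and one along the hinge, 205 mm from the hinge to the lip, 270 mm wide and 6 mm thick. Its origin is on the hinge line (mid-width, at the underside), with -x running along the underside to the lip and z out of the lid's top. The lid (about 0.3 kg in all, 11 mm thick) is flat; shut, its underside is 70.5 mm above the bench, it sticks out 35 mm in front of the case's front wall and 15 mm past each side wall.
- lid_top: Upper sheet of the lid, likewise clear with a walnut bar at the lip, 193 mm by 258 mm, 5 mm thick, set back about 6 mm from the edges of the lower sheet. Origin and axes as for lid_underside.
- lip (a point): Middle of the lid's lip (the free edge nearest the robot), at the underside.
- stay (a joint): Angle of the brass stay in rad: 0 standing up under the lid (leaning 0.045 inwards against its stop, where the lid's weight keeps it), growing as it is pushed outwards to the case's +y side; past about 0.2 it comes out from under the lid and falls by itself to its stop at 1.85, lying out beside the case. About 1 to 2 N at its upper part moves it.
- stay_end (a point): Centre of the stay's rounded upper end. The stay is a round brass bar 10 mm thick, about 120 mm long from its pivot; the pivot is on the outside of the case's +y wall, at x = -65 mm, y = +128 mm, z = 45 mm in the case's frame, its axis along the case's x. Start: this point is about 6 mm below the lid's underside, 122 mm to the case's +y, some 20 mm behind the lip and 167 mm above the bench.
- bangle: Gold-coloured bangle, 68 mm across, 14 mm high, lying on the lining inside the case. Leave alone.
- mandrel: Steel ring mandrel standing upright on a 56 mm wide foot, 150 mm tall, on the bench on the side away from the stay. Origin under its foot. Leave alone.
- flux: Amber bottle with white cap, 50 mm wide, 130 mm tall. Origin under its centre. Leave alone.
- caliper: Digital caliper lying flat, 200 mm long. Leave alone.
- pliers: Red-handled pliers lying flat, about 140 mm long. Leave alone.
- file: Needle file with wooden handle lying flat, 170 mm long. Leave alone.
- bench_block: Square steel bench block, 75 mm by 75 mm by 35 mm. Leave alone.

How it is judged:
On the way, in this order (a step that is already met when the one before it is completed fails the run):
1. the stay is pushed out and the lid, dropped off it, rests on a finger while still more than half as high as it was propped (hinge above 0.3 rad) (value of joint stay above 0.5 rad and value of joint lid between 0.3 and 0.59 rad and contact force between the fingers and lid_underside above 0.2 N), for 0.15 s.
2. the lid is shut (value of joint lid below 0.02 rad), for 0.2 s.
At the end, for the whole second after the job is handed in: The lid is shut (hinge below 0.02 rad, about 4 mm at the lip), the stay lies out beside the case (above 1.2 rad), no finger touches the lid, and the bangle and the mandrel are within 20 mm of where they were, the mandrel upright (value of joint lid below 0.02 rad and value of joint stay above 1.2 rad and contact force between the fingers and lid_underside below 0.1 N and distance of each of bangle, mandrel from where it was at the start of the episode below 0.02 m and angle between mandrel's own z axis and vertical below 0.2 rad).
It fails at once if the lid slams: faster than 1.5 rad/s (about 0.3 m/s at the lip) in the last 0.1 rad before it is shut (value of joint lid below 0.1 rad and velocity of joint lid below -1.5 rad/s).
It fails at once if the lid is lifted well above where it was propped (hinge above 0.75 rad) (value of joint lid above 0.75 rad).
It fails at once if the fingers grip or push the lid's top while it is still open (contact force between the fingers and lid_top above 0.5 N and value of joint lid above 0.03 rad).
It fails at once if a thing on the bench or in the case is moved more than 20 mm (distance of any of bangle, mandrel, flux, caliper, pliers, file, bench_block from where it was at the start of the episode above 0.02 m).
It also fails if it takes over 51 s, if anything falls off the work surface, if the arm or the gripper's body presses on something with over 40 N, if the wrist force passes 120 N, or if a joint passes its speed limit or range.

ROBOT

A 6-joint arm with a two-finger parallel gripper is mounted at the origin on the work surface. World frame = base frame: x ahead of the robot, y to its left, z up, the work surface at z = 0. Lengths are in m, angles in rad, forces in N, time in s.
With the tool pointing down it reaches from about 0.4 to 0.825 m from the base axis. Payload 7 kg.
Tool frame: the origin (TCP) lies on the centre line of the jaws, within the pads' length; the fingertips stand 22 mm ahead of it and the grasp point (between the pads) lies 3 mm ahead of it; z points along the fingers, y is the direction in which the jaws open and shut (so a half turn about z gives the same grasp; the last joint's range is limited). The gripper opens to 88 mm and grips with 3 to 60 N. Pads are 19 mm wide; open, the fingers measure 130 mm over their backs; the gripper's body (78 mm by 193 mm) begins 47 mm behind the grasp point.
Start: joints at [1.493, 0.359, 0.012, 0, -1.224, -0.288], TCP at [0.241, 0.63, 0.249] pointing down, gripper open.
Joint ranges: [-3.07, 3.07], [-1.43, 2.12], [-1.02, 1.25], [-3.03, 1.67], [-3.05, -0], [-3.03, 3.03]. Speed limits (rad/s): [2.39, 2.39, 3.01, 3.14, 3.14, 3.14].

INTERFACE

Orientations are given as [roll, pitch, yaw] about the fixed x, y, z axes, in that order (R = Rz(yaw) Ry(pitch) Rx(roll)).
In Python, from station import arm gives the robot as it stands. The module is installed in compiled form; this text tells all that it offers.
- The arm moves only by the tool arm_command, never from a script. Its argument "motion" is a list of rows, each a list of 3 entries, a list of its own where there are three numbers: the shift along the tool's x, y, z in mm, then the turn, a rotation vector about the tool's x, y, z in degrees, then the opening, from 0 (shut) to 1 (fully open). In form: [[[tx, ty, tz], [wx, wy, wz], grip], ...]. A call has 1 to 20 rows; each row shifts and turns the commanded pose from where the row before left it, along the tool's axes as they then stand; what a row does not reach is not made up. A row lasts 1/12 s, in which the tool goes at most 41.7 mm and 7.16 degrees, less where a joint would pass 70% of its speed; a pose out of reach is approached as far as the arm can. A call is refused whole if a number of a shift passes 41.7 or a number of a turn 7.16, either way. A call with a gripper value outside its range is refused whole. The fingers move at their own pace and stop on an object; "newtons" is the grip in N (left out, the last holds). Time passes only in rows, so rows that do not move let the fingers close. It gives the time, the measured TCP pose, the force and the opening at its end, in the units of the state.
- arm.get_state(): the state, without advancing time (a new reading comes with each control period).
- arm.grab_frame(name): name is "scene" or "top" or "wrist"; returns the picture (384x512x3 uint8, red, green, blue); there is no depth.
- arm.camera_info(name): a dict with "fov_y" (degrees; the focal length in pixels is half the picture's height over the tangent of half this angle, whatever the lens; pixels are square), "cx", "cy" (the principal point, pixels), "view" (4x4, takes a point from world to camera coordinates); the wrist camera has in their place "tool_from_camera" (4x4, takes a point from camera to tool coordinates, whose origin is the TCP and whose axes are the flange's). Camera axes: x right, y down, z forward; pixel columns grow to the right and rows downward; lengths in m; the calibration is good to about 2 mm. A picture is of the moment at which its call begins: read the wrist's pose just before it. camera_info takes no time and is no camera call.
- arm.job_done(): hands the job in, once; it reports no verdict.
The state is a dict: "t": time; "q": joint angles; "qd": joint speeds; "joint_efforts": joint torques, N m; "eef_pos": TCP position; "ee_rot": TCP orientation; "force": force on the tool from outside, world axes, zero at the start; "moment": the same for the moment, N m; "width": finger opening in m.
Only numpy, scipy, OpenCV 4.12 (cv2) and the standard library are available. Lean on these libraries where they do the work, as an engineer would, in place of code of your own. Each camera call takes 0.05 s, during which the arm holds its last target. There are 200 camera calls.

## Working session

There is one attempt and no reset: what is moved stays moved. The work goes in short steps, Python scripts to look and compute and a tool call to move; the robot and the scene stay as the last step left them, time stands still between calls to the robot, and variables do not carry over. Pictures are saved under pics/ and viewed, on a budget of 10 in all, crops included, one or two more only if the job needs it, and the job is handed in when it is done.

Besides the shell and the picture viewer there is one more tool, called as name(argument=value, ...), one argument or row to a line, values as JSON. arm_command: Moves the arm, as the interface text tells. Its arguments: {"type":"object","properties":{"motion":{"type":"array","items":{"type":"array"}},"newtons":{"type":"number"}},"required":["motion"]}

```bash
mkdir -p pics; python3 - <<'E'
from station import arm
import cv2, numpy as np
s=arm.get_state(); print({k:np.round(v,3).tolist() for k,v in s.items()})
for n in("scene","top"):
    im=arm.grab_frame(n); cv2.imwrite(f"pics/{n}0.png",im[:,:,::-1])
    c=arm.camera_info(n); print(n,c['fov_y'],c['cx'],c['cy'],np.round(c['view'],4).tolist())
c=arm.camera_info("wrist");print(c)
E
```

```text
{'t': 0.0, 'q': [1.493, 0.359, 0.011, -0.0, -1.224, -0.288], 'qd': [-0.001, 0.0, 0.0, -0.002, -0.0, 0.0], 'joint_efforts': [-0.002, -58.272, 29.306, 6.997, 0.007, -0.0], 'eef_pos': [0.241, 0.63, 0.248], 'ee_rot': [3.14, -0.0, -0.366], 'force': [0.68, 0.265, 0.221], 'moment': [0.024, -0.067, 0.041], 'width': 0.088}
scene 55.635610434140496 253.34352827826532 194.4985800690284 [[0.263, 0.9648, -0.0036, -0.1848], [0.8444, -0.232, -0.4828, -0.4229], [-0.4666, 0.124, -0.8757, 1.4775], [0.0, 0.0, 0.0, 1.0]]
top 46.08579043050328 253.5396344749134 194.92372745541536 [[0.0222, -0.9998, -0.0002, 0.0162], [-0.9765, -0.0216, -0.2144, 0.597], [0.2144, 0.0049, -0.9767, 1.3653], [0.0, 0.0, 0.0, 1.0]]
{'fov_y': 65.35626517387595, 'cx': 255.58388581870696, 'cy': 189.95461291448717, 'tool_from_camera': array([[-7.95181156e-04, -9.65596087e-01, -2.60045314e-01,
         7.11904910e-02],
       [ 9.99999680e-01, -7.46200433e-04, -2.87075676e-04,
         5.79879512e-04],
       [ 8.31532233e-05, -2.60045459e-01,  9.65596371e-01,
        -1.35512215e-01],
       [ 0.00000000e+00,  0.00000000e+00,  0.00000000e+00,
         1.00000000e+00]])}
```

View pics/scene0.png

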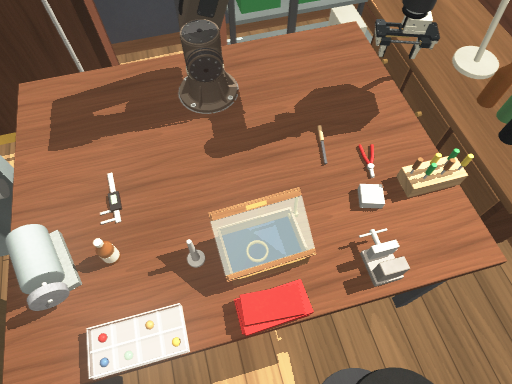

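View pics/top0.png

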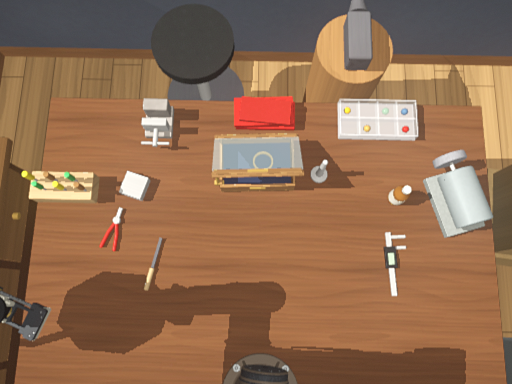

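The scene view shows the case around (262,235) with the lid's lip bar at about (255,207). The mandrel is at (195,255). The top view has the lid at (258,160), the mandrel at (319,172), and the gripper at the far left (25,315). I'll enlarge both around the case.

```bash
python3 - <<'E'
import cv2, numpy as np
a=cv2.imread("pics/scene0.png")[180:290,180:330]; b=cv2.imread("pics/top0.png")[125:195,200:335]
a=cv2.resize(a,None,fx=5,fy=5,interpolation=cv2.INTER_CUBIC); b=cv2.resize(b,None,fx=5.5,fy=5.5,interpolation=cv2.INTER_CUBIC)
cv2.imwrite("pics/ca.png",a);cv2.imwrite("pics/cb.png",b);print(a.shape,b.shape)
E
```

```text
(550, 750, 3) (385, 742, 3)
```

View pics/ca.png

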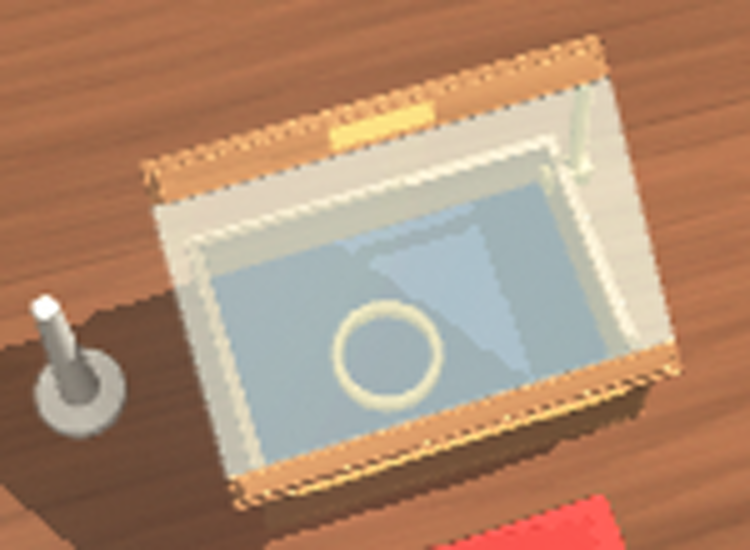

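View pics/cb.png

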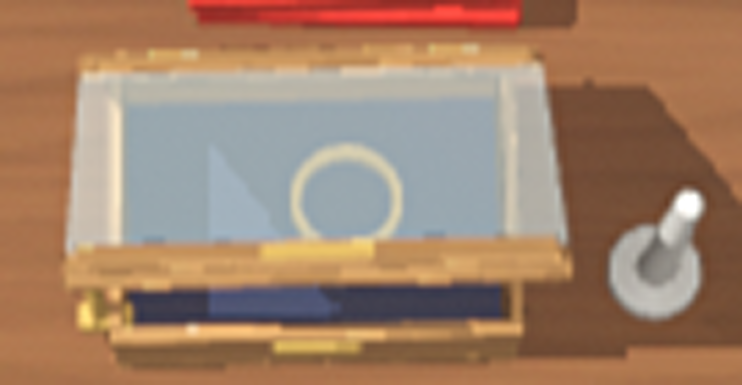

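The crops give the lid's lip corners, hinge corners and case front in both views, and the brass stay at the +y end: scene crop (580,150), top crop (95,310). I'll fit the case's pose to them.

```bash
cat > h.py <<'E'
from station import arm
import numpy as np, cv2
from scipy.optimize import least_squares
from scipy.spatial.transform import Rotation as R
def proj(n,P):
    c=arm.camera_info(n); f=192/np.tan(np.radians(c['fov_y']/2))
    V=np.array(c['view']); p=V[:3,:3]@np.asarray(P).T+V[:3,3:]
    return np.stack([c['cx']+f*p[0]/p[2],c['cy']+f*p[1]/p[2]],1)
def lidp(d,y,n,th): return [.085-d*np.cos(th)+n*np.sin(th),y,.0705+d*np.sin(th)+n*np.cos(th)]
def toW(p,P): 
    c,s=np.cos(p[2]),np.sin(p[2]); P=np.asarray(P)
    return np.stack([p[0]+c*P[:,0]-s*P[:,1],p[1]+s*P[:,0]+c*P[:,1],P[:,2]],1)
E
python3 - <<'E'
from h import *
S=np.array([[145,163],[600,38],[680,373],[238,508]])/5+[180,180]
T=np.array([[68,282],[572,275],[113,362],[520,360]])/5.5+[200,125]
def res(p,full=False):
    th=p[3]
    a=proj("scene",toW(p,[lidp(.205,-.135,.003,th),lidp(.205,.135,.003,th),lidp(0,.135,.003,th),lidp(0,-.135,.003,th)]))
    b=proj("top",toW(p,[lidp(.205,.135,0,th),lidp(.205,-.135,0,th),[-.085,.12,0],[-.085,-.12,0]]))
    return np.concatenate([(a-S).ravel(),(b-T).ravel()])
r=least_squares(res,[.6,0,0,.6]);print(r.x.round(4),r.fun.round(1))
def back(n,u,z):
    g=least_squares(lambda q:(proj(n,[[q[0],q[1],z]])-u).ravel(),[.6,0]);return g.x.round(3)
print("mandrel",back("top",np.array([655,272])/5.5+[200,125],.005),back("scene",np.array([80,395])/5+[180,180],.005))
print("stayend",toW(r.x,[[-.065,.122,.167],[-.065,.128,.045]]).round(4))
print("stay pix",proj("scene",toW(r.x,[[-.065,.122,.167],[-.065,.128,.045]])).round(1)*5-[900,900])
print("hinge/lip",toW(r.x,[[.085,0,.0705],lidp(.205,0,0,r.x[3])]).round(4))
E
```

```text
[0.7133 0.0245 0.0412 0.5975] [-2.1 -0.  -1.4 -0.9 -0.7 -0.3 -1.3  0.5 -1.9 -0.1 -1.2 -0.6 -0.4 -0.3
 -2.2 -1.3]
mandrel [ 0.684 -0.187] [ 0.691 -0.181]
stayend [[0.6433 0.1437 0.167 ]
 [0.643  0.1497 0.045 ]]
stay pix [[579.   83.5]
 [569.  172.5]]
hinge/lip [[0.7982 0.028  0.0705]
 [0.6289 0.021  0.1858]]
```

arm_command(
  motion=[
    [[28,30,-4],[0,0,0],0],
    [[28,30,-4],[0,0,0],0],
    [[28,30,-4],[0,0,0],0],
    [[28,30,-4],[0,0,0],0],
    [[28,30,-4],[0,0,0],0],
    [[28,30,-4],[0,0,0],0],
    [[28,30,-4],[0,0,0],0],
    [[28,30,-4],[0,0,0],0],
    [[28,30,-4],[0,0,0],0],
    [[28,30,-4],[0,0,0],0],
    [[28,30,-4],[0,0,0],0],
    [[28,30,-4],[0,0,0],0],
    [[28,30,-4],[0,0,0],0],
    [[28,30,-4],[0,0,0],0],
    [[0,0,0],[0,0,-5.8],0],
    [[0,0,0],[0,0,-5.8],0],
    [[0,0,0],[0,0,-5.8],0],
    [[0,0,0],[0,0,-5.8],0],
    [[0,0,0],[0,0,0],0],
  ],
)

```text
t: 1.68
eef_pos: [0.4571, 0.0975, 0.3043]
ee_rot: [3.141, 0.001, 0.043]
force: [0.5, -0.1, 0.2]
width: 0.0005
```

arm_command(
  motion=[
    [[0,0,0],[0,6.5,0],0],
    [[0,0,0],[0,6.5,0],0],
    [[0,0,0],[0,6.5,0],0],
    [[0,0,0],[0,6.5,0],0],
    [[0,0,0],[0,6.5,0],0],
    [[0,0,0],[0,6.5,0],0],
    [[0,0,0],[0,6,0],0],
    [[0,0,0],[0,0,0],0],
    [[0,0,0],[0,0,0],0],
  ],
)

```text
t: 2.43
eef_pos: [0.473, 0.1007, 0.3447]
ee_rot: [-3.141, -0.72, 0.033]
force: [0.3, -0.3, -0.9]
width: 0.0005
```

```bash
python3 - <<'E'
from h import *
s=arm.get_state(); print({k:np.round(v,3).tolist() for k,v in s.items()})
print(R.from_euler('xyz',s['ee_rot']).as_matrix().round(3))
cv2.imwrite("pics/w1.png",arm.grab_frame("wrist")[:,:,::-1])
E
```

```text
{'t': 2.433, 'q': [0.839, -0.41, -1.016, 0.925, -0.638, 0.088], 'qd': [0.003, 0.026, -0.018, -0.045, -0.008, 0.028], 'joint_efforts': [0.182, 1.152, 31.856, 6.079, 0.463, -0.309], 'eef_pos': [0.473, 0.101, 0.345], 'ee_rot': [-3.141, -0.72, 0.033], 'force': [0.288, -0.344, -0.907], 'moment': [-0.117, 2.278, -0.068], 'width': 0.0}
[[ 0.751  0.033  0.659]
 [ 0.025 -0.999  0.022]
 [ 0.659 -0.    -0.752]]
```

View pics/w1.png

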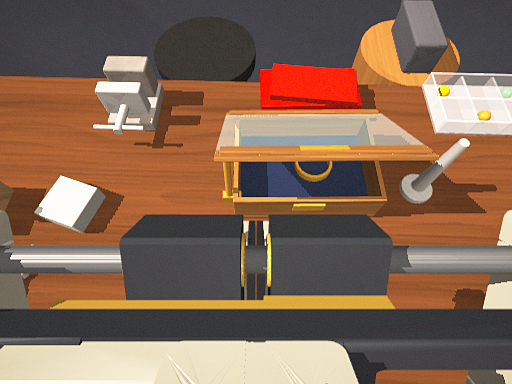

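The wrist view, with the tool tilted about 49° forward, shows the case ahead. The stay stands at about (228,180), the lip bar runs along row 155, the bangle is at (313,172), and the closed fingers are at about (257,260). I'll zoom in on the fingers to see their real width.

```bash
python3 - <<'E'
import cv2
a=cv2.imread("pics/w1.png")[100:310,110:400]
cv2.imwrite("pics/w1c.png",cv2.resize(a,None,fx=2.7,fy=2.7,interpolation=cv2.INTER_CUBIC))
E
```

```text
(no output)
```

View pics/w1c.png

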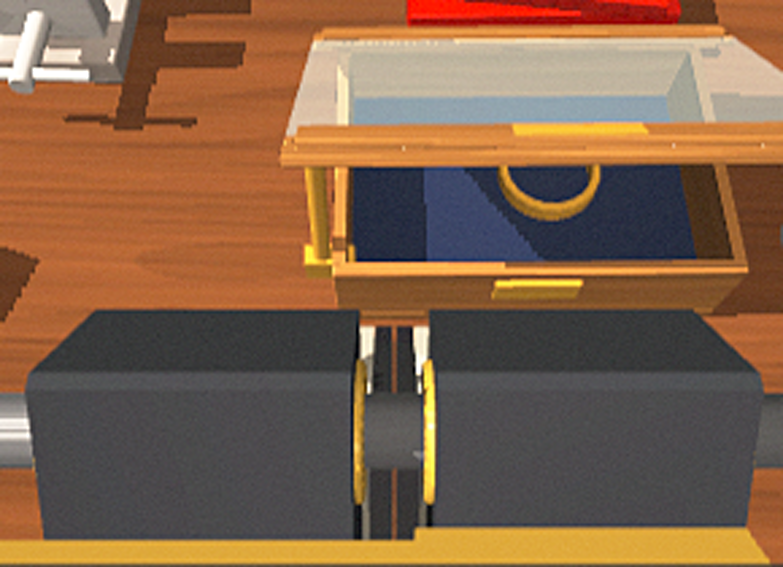

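The fingers are 21 mm each beyond the carriages, as the sheet says. I'll put the closed fingers under the lip at about 45° pitch, near the stay, then sweep them to +y.

```bash
cat >> h.py <<'E'
CP=np.array([.7133,.0245,.0412])
def goto(P,pitch=45,pr=True):
    """TCP target in case frame (mm): shift in present tool axes, and turn needed"""
    s=arm.get_state(); M=R.from_euler('xyz',s['ee_rot'])
    w=toW(CP,[np.array(P)/1000])[0]; d=M.inv().apply(w-s['eef_pos'])*1000
    D=R.from_euler('xyz',[np.pi,-np.radians(90-pitch),CP[2]])
    c=R.from_euler('z',-CP[2]).apply(s['eef_pos']-np.r_[CP[:2],0])*1000
    print("t",round(s['t'],2),"tcp case",c.round(1),"shift",d.round(1),"turn",np.degrees((M.inv()*D).as_rotvec()).round(1),"F",np.round(s['force'],1),"q",np.round(s['q'],2))
E
python3 -c "
from h import *
goto([-142,85,207])"
```

```text
t 2.48 tcp case [-237.2   85.7  343.6] shift [-18.1  -0.2 165.5] turn [ 0.4  3.9 -0.3] F [-0.8  0.1 -0.9] q [ 0.84 -0.41 -1.02  0.92 -0.64  0.09]
```

arm_command(
  motion=[
    [[-4,0,33],[0,0,0],0],
    [[-4,0,33],[0,0,0],0],
    [[-4,0,33],[0,0,0],0],
    [[-4,0,33],[0,0,0],0],
    [[-3,0,33],[0,0,0],0],
    [[0,0,0],[0,4,0],0],
    [[0,0,0],[0,0,0],0],
    [[0,0,0],[0,0,0],0],
  ],
)

```text
t: 3.15
eef_pos: [0.5807, 0.1119, 0.282]
ee_rot: [3.124, -0.705, 0.035]
force: [0.1, 2.4, -0.0]
width: 0.0005
```

```bash
python3 -c "
from h import *
goto([-85.6,85,151])"
```

```text
t 3.15 tcp case [-128.9   92.8  282. ] shift [-51.8   5.2 127.9] turn [ 1.3  4.6 -0.2] F [ 0.1  2.4 -0. ] q [ 0.26 -0.12 -1.02  1.66 -0.16 -0.27]
```

The arm has run into joint limits (q3 at -1.02, q4 at 1.66). I'll fit its geometry from the poses so far to choose a feasible pitch and heading.

```bash
cat > kin.py <<'E'
from h import *
E=lambda ax,a:R.from_euler(ax,a)
def fk(q,g,s4=1,s6=1):
    a1,d1,L1,e,L4,Lt=g
    B=E('z',q[0]); F=B*E('y',q[1]-q[2])
    W=F*E('x',s4*q[3])*E('y',-q[4])
    p=B.apply([a1+L1*np.sin(q[1]),0,d1+L1*np.cos(q[1])])+F.apply([L4,0,e])+W.apply([Lt,0,0])
    return p,W
data=[([1.493,.359,.0115,0,-1.224,-.288],[.241,.63,.248],[3.14,0,-.366]),
([.839,-.41,-1.016,.925,-.638,.088],[.473,.101,.345],[-3.141,-.72,.033])]
E
python3 - <<'E'
from kin import *
s=arm.get_state(); data.append((s['q'],s['eef_pos'],s['ee_rot']))
for s4 in(1,-1):
  for q,p,r in data: print(s4,fk(q,[0]*6,s4)[1].apply([1,0,0]).round(3),R.from_euler('xyz',r).apply([0,0,1]).round(3))
  r=least_squares(lambda g:np.concatenate([fk(q,g,s4)[0]-p for q,p,_ in data]),[.03,.3,.35,0,.35,.25]);print(r.x.round(4),(r.fun*1e3).round(1))
  # q6 offset: 
  for q,p,rr in data:
    W=fk(q,[0]*6,s4)[1]; print((W.inv()*R.from_euler('xyz',rr)).as_matrix().round(2).tolist(),q[5])
E
```

```text
1 [-0.    -0.001 -1.   ] [-0.001 -0.001 -1.   ]
1 [-0.049  0.657 -0.752] [ 0.659  0.022 -0.752]
1 [ 0.567  0.313 -0.762] [ 0.648  0.005 -0.762]
[ 1.0063 -1.114   0.2461  0.4558 -0.6477 -0.5304] [-191.3    7.4   47.9  -22.4   23.2  -90.8   16.6  -42.9   42.9]
[[0.0, -0.0, 1.0], [-0.96, 0.28, 0.0], [-0.28, -0.96, -0.0]] -0.288
[[-0.52, -0.66, 0.55], [0.34, -0.75, -0.57], [0.78, -0.11, 0.61]] 0.088
[[-0.05, -0.31, 0.95], [1.0, -0.08, 0.03], [0.07, 0.95, 0.31]] -0.26524350669523633
-1 [-0.    -0.001 -1.   ] [-0.001 -0.001 -1.   ]
-1 [ 0.659  0.021 -0.752] [ 0.659  0.022 -0.752]
-1 [ 0.648  0.005 -0.762] [ 0.648  0.005 -0.762]
[ 0.12    0.3908  0.6235 -0.0283  0.3357  0.5715] [-190.9   12.7   14.1   -8.9    8.9  -26.7   14.7  -50.2   12.6]
[[0.0, -0.0, 1.0], [-0.96, 0.28, 0.0], [-0.28, -0.96, -0.0]] -0.288
[[-0.0, 0.0, 1.0], [-1.0, -0.09, -0.0], [0.09, -1.0, 0.0]] 0.088
[[0.0, -0.0, 1.0], [-0.97, 0.26, 0.0], [-0.26, -0.97, -0.0]] -0.26524350669523633
```

```bash
sed -i 's/a1,d1,L1,e,L4,Lt=g/a1,d1,L1,e,L4,Lt,ey,wy=g/; s/\[a1+L1\*np.sin(q\[1\]),0,/[a1+L1*np.sin(q[1]),ey,/; s/\[Lt,0,0\]/[Lt,wy,0]/; s/s4=1,s6=1/s4=-1/' kin.py
python3 - <<'E'
from kin import *
s=arm.get_state(); data.append((s['q'],s['eef_pos'],s['ee_rot'])); print(s['q'],s['eef_pos'],s['ee_rot'])
pr=np.array([0,.3,.4,0,.4,.25,-.19,0])
for w in(.02,.005):
  r=least_squares(lambda g:np.concatenate([(fk(q,g)[0]-p)/.001 for q,p,_ in data]+[(g-pr)*w/.001*.05]),pr);print(r.x.round(4),(r.fun[:9]).round(2))
E
```

```text
[ 0.25592018 -0.12011051 -1.0165928   1.66460206 -0.16070104 -0.26524351] [0.58072457 0.1118922  0.28195637] [ 3.12403425 -0.7046623   0.03459849]
[ 5.000e-04  2.002e-01  6.007e-01 -4.000e-04  4.633e-01  3.562e-01
  2.000e-04 -1.915e-01] [ 0.03 -0.03  0.18  0.09 -0.07 -0.35 -0.02  0.14  0.17]
[ 5.000e-04  2.002e-01  6.008e-01 -4.000e-04  4.633e-01  3.562e-01
  2.000e-04 -1.915e-01] [ 0.03 -0.03  0.18  0.09 -0.07 -0.35 -0.02  0.14  0.16]
```

The fit is exact to 0.3 mm: links 0.60, 0.463 and 0.356 m, with a 0.19 m wrist offset. Next I'll scan pitch and heading for feasible joint solutions at the push and shut poses.

```bash
cat >> kin.py <<'E'
G=[.0005,.2002,.6007,-.0004,.4633,.3562,.0002,-.1915]
LO=np.array([-3.07,-1.43,-1.02,-3.03,-3.05,-3.03]);HI=np.array([3.07,2.12,1.25,1.67,0,3.03])
def tool(q):
    p,W=fk(q,G); s,c=np.sin(q[5]),np.cos(q[5])
    return p,W.as_matrix()@np.array([[0,0,1],[-c,-s,0],[s,-c,0]])
def tgt(P,pitch,psi,roll=0): # case mm, heading rel. to case x
    return toW(CP,[np.array(P)/1000])[0],(E('z',CP[2]+np.radians(psi))*R.from_euler('xyz',[np.pi,-np.radians(90-pitch),0])*E('z',np.radians(roll))).as_matrix()
def ik(T,q0):
    def f(q):
        p,M=tool(q); return np.r_[(p-T[0])*5,((M-T[1])).ravel()]
    r=least_squares(f,np.clip(q0,LO+.01,HI-.01),bounds=(LO,HI)); return r.x,np.abs(r.fun).max()
E
cat > scan.py <<'E'
from kin import *
rng=np.random.default_rng(0)
seeds=[rng.uniform(np.maximum(LO,-2),np.minimum(HI,2)) for _ in range(25)]
for pitch in (30,40,50,60):
  for psi in (-60,-30,0,30,60):
    sol=[]
    for q0 in seeds:
      q,e=ik(tgt([-80,95,158],pitch,psi),q0)
      if e<.003:
        q2,e2=ik(tgt([-125,95,60],pitch,psi),q)
        if e2<.003 and np.abs(q2-q).max()<1.5:
          m=min(np.min(q-LO),np.min(HI-q),np.min(q2-LO),np.min(HI-q2))
          sol.append((round(m,2),q.round(2).tolist(),q2.round(2).tolist()))
    if sol: 
      u=[];[u.append(x) for x in sorted(sol,reverse=True) if x not in u]; print(pitch,psi,*u[:2])
E
time python3 scan.py
```

```text
30 -60 (np.float64(0.13), [0.8, 0.5, -0.77, 1.19, -1.14, -1.25], [0.83, 0.62, -0.89, 1.27, -1.06, -1.5])
30 30 (np.float64(0.39), [-0.17, 0.24, -0.47, -1.64, -0.62, -2.63], [-0.36, 0.48, -0.63, -1.92, -0.82, -2.08])
30 60 (np.float64(0.35), [-0.2, 0.4, -0.21, -1.26, -1.06, -2.68], [-0.26, 0.55, -0.32, -1.36, -1.04, -2.39])
40 -60 (np.float64(0.13), [0.77, 0.43, -0.74, 1.08, -1.01, -1.1], [0.78, 0.53, -0.89, 1.24, -0.92, -1.38])
40 60 (np.float64(0.1), [-0.06, 0.33, -0.2, -1.06, -0.93, -2.93], [-0.13, 0.45, -0.32, -1.2, -0.88, -2.63])
50 -60 (np.float64(0.16), [0.74, 0.38, -0.68, 0.92, -0.91, -0.91], [0.73, 0.46, -0.86, 1.14, -0.77, -1.21])
50 30 (np.float64(0.14), [0.38, 0.16, -0.5, -0.52, -0.25, 2.22], [0.22, 0.28, -0.5, -1.06, -0.25, 2.89])
60 -60 (np.float64(0.21), [0.71, 0.35, -0.59, 0.71, -0.86, -0.68], [0.7, 0.41, -0.81, 0.94, -0.66, -0.98])
60 30 (np.float64(0.14), [0.45, 0.18, -0.52, -0.17, -0.35, 1.83], [0.47, 0.28, -0.64, -0.35, -0.14, 2.0])
60 60 (np.float64(0.05), [0.22, 0.28, -0.22, -0.56, -0.8, 2.78], [0.21, 0.36, -0.35, -0.7, -0.64, 2.98])
real	0m5.100s
user	0m5.650s
sys	0m0.044s
```

```bash
cat > scan2.py <<'E'
from kin import *
rng=np.random.default_rng(0)
seeds=[rng.uniform(np.maximum(LO,-2),np.minimum(HI,2)) for _ in range(25)]
def ik5(T,q0):
    def f(q):
        p,W=fk(q,G); return np.r_[(p-T[0])*5,W.apply([1,0,0])-T[1][:,2]]
    r=least_squares(f,np.clip(q0[:5],LO[:5]+.01,HI[:5]-.01),bounds=(LO[:5],HI[:5])); q=r.x
    M=fk(q,G)[1].inv().as_matrix()@T[1]
    return np.r_[q,np.arctan2(M[2,0],-M[1,0])],np.abs(r.fun).max()
if __name__=="__main__":
 for pitch in (30,40,50,60):
  for psi in (-45,-30,-15,0,15,30,45):
    sol=[]
    for q0 in seeds:
      q,e=ik5(tgt([-80,95,158],pitch,psi),q0)
      if e<.003:
        q2,e2=ik5(tgt([-125,95,60],pitch,psi),q)
        if e2<.003 and np.abs(q2-q)[:5].max()<1.5:
          m=min(np.min((q-LO)[:5]),np.min((HI-q)[:5]),np.min((q2-LO)[:5]),np.min((HI-q2)[:5]))
          sol.append((float(round(m,2)),q.round(2).tolist(),q2.round(2).tolist()))
    u=[]
    for x in sorted(sol,reverse=True):
      if all(np.abs(np.array(x[1])-y[1]).max()>.1 for y in u): u.append(x)
    for x in u[:3]: print(pitch,psi,*x)
E
python3 scan2.py
```

```text
30 15 0.17 [-0.18, 0.21, -0.59, -2.03, -0.47, -2.38] [-0.4, 0.53, -0.85, -2.35, -0.9, -1.73]
30 30 0.39 [-0.17, 0.24, -0.47, -1.64, -0.62, -2.63] [-0.36, 0.48, -0.63, -1.92, -0.82, -2.08]
30 45 0.55 [-0.19, 0.31, -0.35, -1.42, -0.84, -2.69] [-0.3, 0.5, -0.47, -1.6, -0.9, -2.29]
40 30 0.37 [0.12, 0.18, -0.42, -1.15, -0.37, 2.99] [-0.13, 0.34, -0.53, -1.64, -0.51, -2.57]
40 45 0.59 [-0.01, 0.25, -0.32, -1.13, -0.68, -3.07] [-0.13, 0.39, -0.43, -1.39, -0.69, -2.64]
50 -45 0.01 [0.65, 0.29, -0.85, 1.24, -0.73, -0.91] [0.55, 0.39, -1.01, 1.64, -0.67, -1.3]
50 30 0.25 [0.38, 0.16, -0.5, -0.52, -0.25, 2.22] [0.22, 0.28, -0.5, -1.06, -0.25, 2.89]
50 45 0.52 [0.18, 0.22, -0.32, -0.78, -0.58, 2.79] [0.09, 0.33, -0.41, -1.06, -0.52, -3.11]
60 -45 0.07 [0.66, 0.28, -0.73, 0.9, -0.68, -0.58] [0.56, 0.35, -0.95, 1.36, -0.52, -1.02]
60 30 0.14 [0.45, 0.18, -0.52, -0.17, -0.35, 1.83] [0.47, 0.28, -0.64, -0.35, -0.14, 2.0]
60 45 0.43 [0.31, 0.22, -0.34, -0.46, -0.59, 2.41] [0.3, 0.31, -0.45, -0.65, -0.43, 2.65]
```

```bash
sed -i 's/(30,40,50,60)/(0,8,15,22,30)/; s/(-45,-30,-15,0,15,30,45)/(-30,-20,-10,0,8,15,22)/' scan2.py; python3 scan2.py
```

```text
0 8 0.07 [-0.4, 0.91, -0.95, -2.54, -1.81, -1.41] [-0.43, 1.34, -0.92, -2.41, -2.12, -1.13]
0 15 0.16 [-0.46, 0.84, -0.86, -2.37, -1.67, -1.48] [-0.5, 1.26, -0.84, -2.27, -1.93, -1.17]
0 22 0.26 [-0.49, 0.79, -0.76, -2.22, -1.56, -1.59] [-0.54, 1.16, -0.76, -2.15, -1.77, -1.28]
8 8 0.03 [-0.41, 0.7, -0.97, -2.56, -1.51, -1.52] [-0.45, 1.21, -0.99, -2.46, -1.94, -1.19]
8 15 0.11 [-0.46, 0.65, -0.86, -2.38, -1.39, -1.61] [-0.52, 1.11, -0.91, -2.32, -1.74, -1.24]
8 22 0.21 [-0.47, 0.61, -0.76, -2.21, -1.31, -1.74] [-0.55, 1.01, -0.81, -2.18, -1.58, -1.36]
15 15 0.08 [-0.42, 0.48, -0.82, -2.35, -1.11, -1.77] [-0.51, 0.94, -0.94, -2.36, -1.53, -1.35]
15 22 0.19 [-0.43, 0.46, -0.72, -2.16, -1.06, -1.91] [-0.53, 0.85, -0.83, -2.21, -1.37, -1.48]
22 15 0.1 [-0.35, 0.33, -0.74, -2.27, -0.82, -1.98] [-0.48, 0.74, -0.92, -2.38, -1.26, -1.5]
22 22 0.21 [-0.34, 0.33, -0.64, -2.06, -0.81, -2.14] [-0.49, 0.68, -0.81, -2.2, -1.14, -1.64]
30 8 0.06 [-0.22, 0.22, -0.69, -2.32, -0.48, -2.12] [-0.39, 0.57, -0.96, -2.56, -1.02, -1.59]
30 15 0.17 [-0.18, 0.21, -0.59, -2.03, -0.47, -2.38] [-0.4, 0.53, -0.85, -2.35, -0.9, -1.73]
30 22 0.28 [-0.16, 0.22, -0.52, -1.81, -0.52, -2.54] [-0.39, 0.49, -0.74, -2.13, -0.84, -1.9]
```

```bash
cat > scan3.py <<'E'
from scan2 import *
for pitch in (22,27,32,37):
  for psi in (-10,-5,0,5,10):
    best={}
    for nm,P in(("push",[-80,85,160]),("mid",[-100,95,110]),("end",[-125,95,60])):
      for q0 in seeds:
        q0=q0.copy(); q0[3]=-2
        q,e=ik5(tgt(P,pitch,psi),q0)
        if e<.003:
          m=min(np.min((q-LO)[:5]),np.min((HI-q)[:5]))
          if m>best.get(nm,(0,))[0]: best[nm]=(float(m.round(2)),q.round(2).tolist())
    print(pitch,psi,*[(k,)+v for k,v in best.items()])
E
python3 scan3.py
```

```text
22 -10
22 -5 ('push', 0.0, [-0.23, 0.38, -1.02, -2.94, -1.02, -1.61])
22 0 ('push', 0.06, [-0.3, 0.37, -0.96, -2.75, -0.96, -1.67])
22 5 ('push', 0.14, [-0.34, 0.35, -0.88, -2.57, -0.89, -1.77]) ('mid', 0.03, [-0.36, 0.56, -0.99, -2.65, -1.17, -1.58])
22 10 ('push', 0.22, [-0.36, 0.33, -0.8, -2.4, -0.84, -1.89]) ('mid', 0.1, [-0.4, 0.53, -0.92, -2.49, -1.09, -1.65]) ('end', 0.02, [-0.46, 0.8, -1.0, -2.51, -1.37, -1.43])
27 -10
27 -5 ('push', 0.06, [-0.22, 0.29, -0.96, -2.92, -0.79, -1.65])
27 0 ('push', 0.14, [-0.27, 0.27, -0.88, -2.71, -0.71, -1.76]) ('mid', 0.02, [-0.28, 0.46, -1.0, -2.79, -0.99, -1.61])
27 5 ('push', 0.23, [-0.29, 0.26, -0.79, -2.49, -0.65, -1.91]) ('mid', 0.09, [-0.33, 0.44, -0.93, -2.62, -0.92, -1.68])
27 10 ('push', 0.31, [-0.28, 0.24, -0.71, -2.29, -0.6, -2.08]) ('mid', 0.17, [-0.35, 0.41, -0.85, -2.45, -0.85, -1.79]) ('end', 0.06, [-0.42, 0.64, -0.96, -2.51, -1.13, -1.55])
32 -10
32 -5 ('push', 0.14, [-0.21, 0.23, -0.88, -2.88, -0.56, -1.71]) ('mid', 0.02, [-0.2, 0.37, -1.0, -2.96, -0.82, -1.61])
32 0 ('push', 0.24, [-0.23, 0.2, -0.78, -2.61, -0.47, -1.91]) (
[... 242 characters left out ...]
h', 0.35, [-0.15, 0.18, -0.59, -2.07, -0.35, -2.41]) ('mid', 0.26, [-0.28, 0.32, -0.76, -2.36, -0.61, -1.98]) ('end', 0.12, [-0.37, 0.51, -0.9, -2.48, -0.88, -1.69])
37 -10
37 -5 ('push', 0.23, [-0.18, 0.18, -0.78, -2.8, -0.33, -1.82]) ('mid', 0.09, [-0.19, 0.3, -0.93, -2.93, -0.59, -1.66])
37 0 ('push', 0.13, [-0.09, 0.15, -0.58, -2.27, -0.13, -2.36]) ('mid', 0.18, [-0.22, 0.28, -0.84, -2.69, -0.5, -1.81]) ('end', 0.04, [-0.27, 0.44, -0.98, -2.78, -0.78, -1.64])
37 5 ('mid', 0.29, [-0.21, 0.26, -0.73, -2.42, -0.41, -2.04]) ('end', 0.12, [-0.3, 0.42, -0.9, -2.6, -0.7, -1.73])
37 10 ('mid', 0.35, [-0.15, 0.24, -0.63, -2.14, -0.35, -2.31]) ('end', 0.21, [-0.3, 0.4, -0.81, -2.41, -0.63, -1.87])
```

```bash
cat > path.py <<'E'
from scan2 import *
def rows(Qs,smax=.12,rmax=6.8,tmax=38):
    """joint waypoints -> per-row tool-frame shift(mm), rotvec(deg)"""
    out=[]; zmin=9; q=Qs[0]; p,M=tool(q)
    for b in Qs[1:]:
        n=400; L=[q+(b-q)*i/n for i in range(n+1)]; last=q; 
        i=0
        while i<n:
            j=i+1
            def step(j):
                p2,M2=tool(L[j]); return M.T@(p2-p)*1e3,np.degrees(R.from_matrix(M.T@M2).as_rotvec()),p2,M2
            def ok(j):
                t,w,_,_=step(j); return np.linalg.norm(w)<rmax and np.linalg.norm(t)<tmax and np.abs(L[j]-L[i]).max()<smax
            while j<n and ok(j+1): j+=1
            t,w,p,M=step(j); out.append((t,w)); i=j
            zmin=min(zmin,p[2]+.022*M[2,2])
        q=b
    return out,zmin,(p,M)
def show(o):
    print("["+", ".join("[%s, %s, 0]"%(t.round().astype(int).tolist(),w.round(1).tolist()) for t,w in o)+"]")
E
python3 - <<'E'
from path import *
q0=arm.get_state()['q']; print(np.round(tool(q0)[0]-arm.get_state()['eef_pos'],4))
C,e=ik5(tgt([-154,70,207],32,8),np.array([-.2,0,-.9,-2.3,-.6,0])); print("C",C.round(2),e)
for dq6 in(0,np.pi):
  C2=C.copy();C2[5]+=dq6
  for q5 in (-.6,-.9,-1.2):
    a=np.array(q0,float);a[4]=q5; a[1]-=.15
    b=C2.copy(); b[4]=q5;b[1]-=.15
    for order in (0,1):
      o,z,_=rows([q0,a,b,C2] if order==0 else [q0,C2*[0,0,0,.5,0,.5]+np.array([.2,-.2,-.9,.5*q0[3],q5,.5*q0[5]]),C2]); print(dq6,q5,order,len(o),round(z,3))
E
```

```text
[-0.0001  0.0001  0.0002]
C [ 0.18 -0.06 -0.61 -1.5  -0.    3.08] 0.004638513880180217
0 -0.6 0 42 0.162
0 -0.6 1 30 0.127
0 -0.9 0 49 0.135
0 -0.9 1 31 0.102
0 -1.2 0 59 0.139
0 -1.2 1 36 0.093
3.141592653589793 -0.6 0 71 0.162
3.141592653589793 -0.6 1 58 0.127
3.141592653589793 -0.9 0 77 0.135
3.141592653589793 -0.9 1 58 0.102
3.141592653589793 -1.2 0 83 0.139
3.141592653589793 -1.2 1 58 0.092
```

```bash
python3 - <<'E'
from path import *
q0=np.array(arm.get_state()['q'])
s0=np.array([-.2,.2,-.8,-2.4,-.6,0])
for P in ([-160,70,130],[-160,70,150],[-150,70,165],[-76.5,80,155],[-76.5,80,164],[-76.5,125,164],[-100,95,110],[-125,95,50]):
  for ps in (6,12):
    q,e=ik5(tgt(P,32,ps),s0); print(P,ps,q.round(2),round(e,4))
C,e=ik5(tgt([-160,70,140],32,8),s0); print("C",C.round(3),e)
for q5 in (-.5,-.7,-.9):
    m=np.array([.2,-.25,-.9,(q0[3]+C[3])/2,q5,(q0[5]+C[5])/2])
    a=q0.copy(); a[1]-=.15;a[4]=q5; b=C.copy();b[1]-=.25
    for Q in ([q0,m,C],[q0,a,b,C]):
        o,z,_=rows(Q); print(q5,len(o),round(z,3))
E
```

```text
[-160, 70, 130] 6 [-0.36  0.18 -0.86 -2.31 -0.59 -2.02] 0.0
[-160, 70, 130] 12 [-0.33  0.17 -0.77 -2.09 -0.56 -2.21] 0.0
[-160, 70, 150] 6 [-0.3   0.1  -0.8  -2.22 -0.47 -2.19] 0.0
[-160, 70, 150] 12 [-0.26  0.1  -0.72 -1.99 -0.47 -2.39] 0.0
[-150, 70, 165] 6 [-0.23  0.06 -0.74 -2.14 -0.38 -2.33] 0.0
[-150, 70, 165] 12 [-0.19  0.07 -0.67 -1.9  -0.39 -2.54] 0.0
[-76.5, 80, 155] 6 [-0.21  0.2  -0.65 -2.28 -0.4  -2.2 ] 0.0
[-76.5, 80, 155] 12 [-0.16  0.2  -0.56 -2.   -0.38 -2.46] 0.0
[-76.5, 80, 164] 6 [-0.18  0.18 -0.62 -2.22 -0.35 -2.28] 0.0
[-76.5, 80, 164] 12 [-0.12  0.17 -0.54 -1.93 -0.34 -2.55] 0.0
[-76.5, 125, 164] 6 [-0.14  0.2  -0.7  -2.46 -0.4  -2.05] 0.0
[-76.5, 125, 164] 12 [-0.08  0.18 -0.58 -2.11 -0.33 -2.39] 0.0
[-100, 95, 110] 6 [-0.29  0.33 -0.83 -2.52 -0.65 -1.85] 0.0
[-100, 95, 110] 12 [-0.27  0.31 -0.73 -2.28 -0.59 -2.04] 0.0
[-125, 95, 50] 6 [-0.36  0.58 -0.98 -2.63 -1.   -1.58] 0.0
[-125, 95, 50] 12 [-0.39  0.54 -0.88 -2.44 -0.9  -1.68] 0.0
C [-0.318  0.138 -0.802 -2.189 -0.521 -2.173] 1.6653345369377348e-15
-0.5 54 0.061
-0.5 66 0.073
-0.7 55 0.063
-0.7 67 0.068
-0.9 55 0.066
-0.9 67 0.066
```

```bash
python3 - <<'E'
from path import *
q0=np.array(arm.get_state()['q'])
C,e=ik5(tgt([-160,70,140],32,8),np.array([-.2,.2,-.8,-2.4,-.6,0]))
for q2,q3 in((-.5,-.9),(-.5,-.6),(-.7,-.8)):
    m=lambda f,q5:np.r_[q0[0]+(C[0]-q0[0])*f,q2,q3,q0[3]+(C[3]-q0[3])*f,q5,q0[5]+(C[5]-q0[5])*f]
    Q=[q0,m(.1,-.5),m(.9,-.5),C]; o,z,_=rows(Q,rmax=7)
    p,M=tool(q0);tr=[]
    for t,w in o:
        p=p+M@t/1e3;M=M@R.from_rotvec(np.radians(w)).as_matrix();tr.append(np.r_[p+.022*M[:,2],M[2,2],M[2,1]])
    print(q2,q3,len(o),z);print(np.array(tr)[::4].round(2).tolist())
    if q3==-.6: show(o)
E
```

```text
-0.5 -0.9 58 0.12834177618686984
[[0.6, 0.09, 0.3, -0.73, -0.01], [0.6, -0.0, 0.42, -0.6, -0.16], [0.55, -0.11, 0.52, -0.49, -0.38], [0.51, -0.17, 0.49, -0.56, -0.61], [0.47, -0.21, 0.41, -0.67, -0.72], [0.43, -0.22, 0.34, -0.74, -0.65], [0.39, -0.2, 0.27, -0.78, -0.41], [0.36, -0.16, 0.22, -0.78, -0.07], [0.34, -0.11, 0.19, -0.73, 0.3], [0.34, -0.04, 0.17, -0.65, 0.63], [0.35, 0.02, 0.19, -0.54, 0.83], [0.38, 0.07, 0.22, -0.41, 0.87], [0.42, 0.11, 0.27, -0.27, 0.73], [0.49, 0.11, 0.23, -0.36, 0.39], [0.57, 0.09, 0.13, -0.53, 0.0]]
-0.5 -0.6 66 0.12834177618686984
[[0.61, 0.1, 0.3, -0.73, -0.01], [0.64, 0.04, 0.44, -0.58, -0.13], [0.63, -0.02, 0.58, -0.43, -0.3], [0.59, -0.08, 0.71, -0.3, -0.49], [0.55, -0.14, 0.76, -0.26, -0.68], [0.54, -0.19, 0.68, -0.39, -0.87], [0.52, -0.21, 0.6, -0.49, -0.87], [0.5, -0.21, 0.53, -0.55, -0.68], [0.49, -0.18, 0.46, -0.56, -0.34], [0.47, -0.14, 0.41, -0.54, 0.08], [0.47, -0.09, 0.39, -0.47, 0.49], [0.48, -0.03, 0.39, -0.36, 0.81], [0.49, 0.03, 0.41, -0.23, 0.97], [0.51, 0.07, 0.46, -0.09, 0.94], [0.54, 0.09, 0.47, -0.03, 0.73], [0.58, 0.09, 0.32, -
[... 2334 characters left out ...]
0.9, -3.3, 5.4], 0], [[-34, -11, 12], [0.7, -3.5, 5.5], 0], [[-35, -9, 12], [0.5, -3.7, 5.6], 0], [[-32, -6, 11], [0.2, -3.5, 5.1], 0]]
-0.7 -0.8 64 0.12834177618686984
[[0.6, 0.1, 0.3, -0.73, -0.01], [0.6, 0.03, 0.44, -0.57, -0.14], [0.56, -0.04, 0.56, -0.42, -0.32], [0.49, -0.11, 0.67, -0.28, -0.52], [0.45, -0.17, 0.67, -0.29, -0.74], [0.44, -0.21, 0.6, -0.41, -0.88], [0.42, -0.22, 0.52, -0.5, -0.84], [0.4, -0.21, 0.44, -0.56, -0.61], [0.38, -0.17, 0.38, -0.56, -0.24], [0.37, -0.12, 0.34, -0.52, 0.18], [0.37, -0.06, 0.32, -0.44, 0.58], [0.38, 0.0, 0.32, -0.33, 0.87], [0.4, 0.06, 0.35, -0.2, 0.98], [0.42, 0.1, 0.4, -0.05, 0.9], [0.48, 0.11, 0.38, -0.1, 0.64], [0.55, 0.1, 0.24, -0.36, 0.27]]
```

arm_command(
  motion=[
    [[31,13,-17],[-0.9,3.0,2.8],0],
    [[32,12,-17],[-0.8,2.9,2.8],0],
    [[32,11,-18],[-0.7,2.9,2.9],0],
    [[32,11,-18],[-0.6,2.8,2.9],0],
    [[32,10,-18],[-0.5,2.8,3.0],0],
    [[32,9,-18],[-0.4,2.7,3.0],0],
    [[32,9,-18],[-0.4,2.7,3.1],0],
    [[32,8,-18],[-0.3,2.6,3.1],0],
    [[32,8,-18],[-0.2,2.5,3.2],0],
    [[31,7,-19],[-0.1,2.4,3.2],0],
    [[31,6,-19],[-0.1,2.4,3.2],0],
    [[31,5,-19],[0.0,2.3,3.3],0],
    [[31,5,-19],[0.1,2.2,3.3],0],
    [[32,4,-20],[0.2,2.2,3.5],0],
    [[32,4,-20],[0.2,2.1,3.5],0],
    [[9,1,-6],[0.1,0.6,1.0],0],
    [[0,0,0],[0,0,0],0],
  ],
)

```text
t: 4.57
eef_pos: [0.5285, -0.1135, 0.7887]
ee_rot: [-1.914, -0.874, -1.59]
force: [1.8, 1.2, 0.9]
width: 0.0004
```

```bash
python3 - <<'E'
from path import *
s=arm.get_state();q0=np.array(s['q']);print(s['t'],q0.round(2),s['eef_pos'])
C,e=ik5(tgt([-160,70,140],32,8),np.array([-.2,.2,-.8,-2.4,-.6,0]))
b=np.r_[-.26,-.5,-.6,-1.8,-.5,-1.98]
for Q in ([q0,b,C],[q0,C]):
  o,z,_=rows(Q,rmax=7,smax=.135); print(len(o),z);show(o)
E
```

```text
4.5667 [ 0.2  -0.5  -0.6   1.28 -0.5  -0.46] [ 0.5284851  -0.11353322  0.78874551]
50 0.12834177618686984
[[[-3, 22, 7], [-1.5, -1.5, 6.2], 0], [[-2, 22, 7], [-1.5, -1.4, 6.2], 0], [[-1, 22, 7], [-1.5, -1.3, 6.3], 0], [[1, 21, 7], [-1.5, -1.2, 6.3], 0], [[2, 21, 7], [-1.5, -1.1, 6.3], 0], [[2, 21, 6], [-1.5, -1.1, 6.3], 0], [[3, 20, 6], [-1.5, -1.0, 6.3], 0], [[4, 20, 6], [-1.5, -1.0, 6.4], 0], [[5, 19, 6], [-1.5, -0.9, 6.4], 0], [[6, 18, 6], [-1.5, -0.9, 6.4], 0], [[6, 18, 6], [-1.4, -0.8, 6.4], 0], [[7, 17, 6], [-1.4, -0.8, 6.4], 0], [[7, 17, 6], [-1.4, -0.8, 6.4], 0], [[8, 16, 5], [-1.4, -0.8, 6.4], 0], [[8, 15, 5], [-1.4, -0.7, 6.4], 0], [[8, 15, 5], [-1.4, -0.7, 6.4], 0], [[8, 14, 5], [-1.4, -0.7, 6.4], 0], [[8, 14, 5], [-1.4, -0.7, 6.4], 0], [[9, 13, 5], [-1.4, -0.7, 6.4], 0], [[9, 13, 5], [-1.4, -0.7, 6.4], 0], [[9, 12, 5], [-1.4, -0.7, 6.4], 0], [[9, 12, 5], [-1.5, -0.7, 6.4], 0], [[9, 11, 5], [-1.5, -0.7, 6.4], 0], [[8, 11, 5], [-1.5, -0.7, 6.4], 0], [[8, 11, 5], [-1.6, -0.7, 6.4], 0], [[8, 11, 5], [-1.6, -0.6, 6.4], 0], [[8, 11, 5], [-1.7, -0.6, 6.3], 0], [[8, 11, 5], [-1.7
[... 1886 characters left out ...]
0.3, 6.2], 0], [[12, 5, 9], [-1.2, 0.2, 6.2], 0], [[12, 4, 9], [-1.2, 0.2, 6.3], 0], [[11, 4, 8], [-1.2, 0.2, 6.3], 0], [[11, 4, 8], [-1.2, 0.1, 6.3], 0], [[10, 4, 8], [-1.2, 0.1, 6.3], 0], [[10, 3, 8], [-1.2, 0.1, 6.3], 0], [[9, 3, 8], [-1.2, 0.1, 6.3], 0], [[9, 3, 8], [-1.3, 0.1, 6.3], 0], [[8, 4, 8], [-1.3, 0.0, 6.3], 0], [[8, 4, 8], [-1.3, 0.0, 6.3], 0], [[7, 4, 7], [-1.4, 0.0, 6.3], 0], [[7, 4, 7], [-1.4, 0.0, 6.3], 0], [[7, 5, 7], [-1.5, 0.0, 6.3], 0], [[7, 5, 7], [-1.5, 0.0, 6.2], 0], [[7, 6, 8], [-1.6, 0.1, 6.2], 0], [[7, 6, 8], [-1.6, 0.1, 6.2], 0], [[7, 7, 8], [-1.7, 0.1, 6.2], 0], [[7, 7, 8], [-1.7, 0.2, 6.2], 0], [[7, 8, 8], [-1.8, 0.2, 6.2], 0], [[7, 7, 7], [-1.6, 0.2, 5.4], 0]]
```

Tracking matches the model exactly (q as planned). I'll continue along the high path.

arm_command(
  motion=[
    [[-3,22,7],[-1.5,-1.5,6.2],0],
    [[-2,22,7],[-1.5,-1.4,6.2],0],
    [[-1,22,7],[-1.5,-1.3,6.3],0],
    [[1,21,7],[-1.5,-1.2,6.3],0],
    [[2,21,7],[-1.5,-1.1,6.3],0],
    [[2,21,6],[-1.5,-1.1,6.3],0],
    [[3,20,6],[-1.5,-1.0,6.3],0],
    [[4,20,6],[-1.5,-1.0,6.4],0],
    [[5,19,6],[-1.5,-0.9,6.4],0],
    [[6,18,6],[-1.5,-0.9,6.4],0],
    [[6,18,6],[-1.4,-0.8,6.4],0],
    [[7,17,6],[-1.4,-0.8,6.4],0],
    [[7,17,6],[-1.4,-0.8,6.4],0],
    [[8,16,5],[-1.4,-0.8,6.4],0],
    [[8,15,5],[-1.4,-0.7,6.4],0],
    [[8,15,5],[-1.4,-0.7,6.4],0],
    [[8,14,5],[-1.4,-0.7,6.4],0],
    [[8,14,5],[-1.4,-0.7,6.4],0],
    [[9,13,5],[-1.4,-0.7,6.4],0],
    [[9,13,5],[-1.4,-0.7,6.4],0],
  ],
)

```text
t: 6.23
eef_pos: [0.4564, -0.1524, 0.4328]
ee_rot: [-3.083, 0.983, -2.952]
force: [-0.6, -0.2, 0.4]
width: 0.0006
```

arm_command(
  motion=[
    [[9,12,5],[-1.4,-0.7,6.4],0],
    [[9,12,5],[-1.5,-0.7,6.4],0],
    [[9,11,5],[-1.5,-0.7,6.4],0],
    [[8,11,5],[-1.5,-0.7,6.4],0],
    [[8,11,5],[-1.6,-0.7,6.4],0],
    [[8,11,5],[-1.6,-0.6,6.4],0],
    [[8,11,5],[-1.7,-0.6,6.3],0],
    [[8,11,5],[-1.7,-0.6,6.3],0],
    [[8,11,5],[-1.8,-0.6,6.3],0],
    [[8,11,5],[-1.8,-0.5,6.3],0],
    [[8,11,5],[-1.9,-0.5,6.3],0],
    [[9,11,5],[-1.9,-0.4,6.2],0],
    [[9,11,5],[-2.0,-0.4,6.2],0],
    [[9,11,6],[-2.1,-0.3,6.2],0],
    [[9,11,6],[-2.1,-0.2,6.2],0],
    [[10,11,6],[-2.2,-0.1,6.2],0],
    [[10,11,6],[-2.2,-0.1,6.1],0],
    [[10,11,6],[-2.3,0,6.1],0],
    [[11,11,6],[-2.3,0.1,6.1],0],
    [[12,11,6],[-2.3,0.3,6.1],0],
  ],
)

```text
t: 7.9
eef_pos: [0.4967, 0.0854, 0.5119]
ee_rot: [1.587, -0.661, 1.785]
force: [-0.5, -0.5, -0.3]
width: 0.0002
```

```bash
python3 - <<'E'
from path import *
s=arm.get_state();q0=np.array(s['q']);print(s['t'],q0.round(2),s['eef_pos'],s['force'])
C,e=ik5(tgt([-160,70,140],32,8),np.array([-.2,.2,-.8,-2.4,-.6,0]))
o,z,_=rows([q0,C],rmax=7,smax=.135); print(len(o),z);show(o)
E
```

```text
7.9 [ 0.22 -0.55 -0.56 -1.43 -0.   -2.37] [0.49670616 0.08541118 0.51190333] [-0.52274137 -0.54369655 -0.27847182]
12 0.12834177618686984
[[[-20, -30, 9], [2.7, -2.2, 2.1], 0], [[-20, -29, 10], [2.5, -2.3, 2.5], 0], [[-22, -28, 10], [2.5, -2.4, 2.9], 0], [[-23, -27, 11], [2.3, -2.5, 3.4], 0], [[-25, -25, 13], [2.2, -2.6, 4.0], 0], [[-26, -22, 14], [1.9, -2.6, 4.7], 0], [[-28, -19, 16], [1.6, -2.7, 5.7], 0], [[-27, -12, 17], [1.0, -2.4, 6.3], 0], [[-24, -5, 17], [0.3, -2.1, 6.6], 0], [[-21, 2, 16], [-0.3, -1.7, 6.8], 0], [[-18, 9, 16], [-1.0, -1.3, 6.7], 0], [[-4, 3, 4], [-0.3, -0.3, 1.6], 0]]
```

```bash
python3 - <<'E'
from path import *
s=arm.get_state();q0=np.array(s['q'])
m=q0.copy();m[4]=-.45;m[3]=-1.6
o,z,_=rows([q0,m],rmax=5,smax=.1); print(len(o),z,tool(m)[0]);show(o)
E
```

```text
6 0.5062403488176894 [0.42207795 0.25959114 0.51575685]
[[[25, -24, -1], [3.3, 3.3, 1.8], 0], [[26, -24, -1], [3.2, 3.4, 1.7], 0], [[26, -23, 0], [3.1, 3.5, 1.7], 0], [[27, -22, 0], [3.0, 3.6, 1.7], 0], [[27, -22, 1], [2.9, 3.7, 1.6], 0], [[13, -10, 1], [1.4, 1.8, 0.8], 0]]
```

arm_command(
  motion=[
    [[25,-24,-1],[3.3,3.3,1.8],0],
    [[26,-24,-1],[3.2,3.4,1.7],0],
    [[26,-23,0],[3.1,3.5,1.7],0],
    [[27,-22,0],[3.0,3.6,1.7],0],
    [[27,-22,1],[2.9,3.7,1.6],0],
    [[13,-10,1],[1.4,1.8,0.8],0],
    [[0,0,0],[0,0,0],0],
  ],
)

```text
t: 8.48
eef_pos: [0.4215, 0.2588, 0.5144]
ee_rot: [1.572, -0.828, 2.241]
force: [1.0, -0.9, -0.2]
width: 0.0003
```

```bash
python3 - <<'E'
from path import *
s=arm.get_state();q0=np.array(s['q']);print(s['t'],q0.round(2),s['eef_pos'],s['force'])
C,e=ik5(tgt([-160,70,140],32,8),np.array([-.2,.2,-.8,-2.4,-.6,0]))
o,z,_=rows([q0,C],rmax=7,smax=.135); print(len(o),z);show(o)
E
```

```text
8.4833 [ 0.23 -0.55 -0.56 -1.59 -0.45 -2.37] [0.4215369  0.25883581 0.51438211] [ 1.04806591 -0.93244428 -0.21123636]
12 0.12834177618686984
[[[-34, -9, 12], [0.1, -3.2, 3.2], 0], [[-35, -7, 11], [-0.1, -3.3, 3.4], 0], [[-36, -4, 11], [-0.4, -3.3, 3.7], 0], [[-35, -2, 11], [-0.6, -3.3, 3.8], 0], [[-36, 1, 11], [-0.8, -3.3, 4.0], 0], [[-36, 4, 11], [-1.0, -3.4, 4.2], 0], [[-35, 6, 11], [-1.2, -3.3, 4.3], 0], [[-35, 9, 11], [-1.5, -3.3, 4.6], 0], [[-34, 12, 11], [-1.7, -3.3, 4.8], 0], [[-33, 14, 11], [-1.9, -3.2, 4.9], 0], [[-32, 17, 11], [-2.1, -3.2, 5.1], 0], [[-24, 15, 9], [-1.8, -2.5, 4.2], 0]]
```

arm_command(
  motion=[
    [[-34,-9,12],[0.1,-3.2,3.2],0],
    [[-35,-7,11],[-0.1,-3.3,3.4],0],
    [[-36,-4,11],[-0.4,-3.3,3.7],0],
    [[-35,-2,11],[-0.6,-3.3,3.8],0],
    [[-36,1,11],[-0.8,-3.3,4.0],0],
    [[-36,4,11],[-1.0,-3.4,4.2],0],
    [[-35,6,11],[-1.2,-3.3,4.3],0],
    [[-35,9,11],[-1.5,-3.3,4.6],0],
    [[-34,12,11],[-1.7,-3.3,4.8],0],
    [[-33,14,11],[-1.9,-3.2,4.9],0],
    [[-32,17,11],[-2.1,-3.2,5.1],0],
    [[-24,15,9],[-1.8,-2.5,4.2],0],
    [[0,0,0],[0,0,0],0],
  ],
)

```text
t: 9.57
eef_pos: [0.5482, 0.0835, 0.1348]
ee_rot: [-3.136, -1.003, 0.169]
force: [0.0, -0.8, 0.1]
width: 0.0007
```

```bash
python3 - <<'E'
from path import *
s=arm.get_state();q0=np.array(s['q']);print(s['t'],q0.round(2),s['eef_pos'],s['force'])
def to(P,n=None):
    T=tgt(P,32,8); s=arm.get_state(); M=R.from_euler('xyz',s['ee_rot']).as_matrix()
    c=R.from_euler('z',-CP[2]).apply(s['eef_pos']-np.r_[CP[:2],0])*1000
    print("tcp",c.round(1),"shift",(M.T@(T[0]-s['eef_pos'])*1e3).round(1),"turn",np.degrees(R.from_matrix(M.T@T[1]).as_rotvec()).round(1))
to([-79,80,156]); 
cv2.imwrite("pics/w2.png",arm.grab_frame("wrist")[:,:,::-1])
E
```

```text
9.5667 [-0.33  0.14 -0.8  -2.19 -0.52 -2.17] [0.54822687 0.08346504 0.13475336] [ 0.02634799 -0.84001972  0.07026106]
tcp [-162.5   65.7  134.8] shift [63.4 -3.2 60. ] turn [ 0.3  0.5 -0.4]
```

View pics/w2.png

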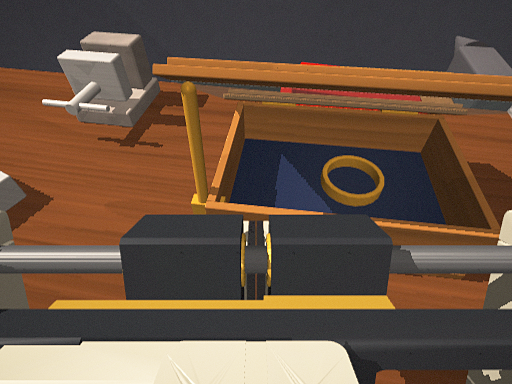

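The tool is in position. The wrist view shows the stay's rounded top at about (188,90), its base at about (203,205), and the lid's lip bar from its left end at (154,70). I'll check these against the model before going under.

```bash
cat >> path.py <<'E'
def wproj(P):
    s=arm.get_state(); c=arm.camera_info("wrist"); f=192/np.tan(np.radians(c['fov_y']/2))
    X=np.eye(4);X[:3,:3]=R.from_euler('xyz',s['ee_rot']).as_matrix();X[:3,3]=s['eef_pos']
    p=np.linalg.inv(X@np.array(c['tool_from_camera']))@np.c_[toW(CP,P),np.ones(len(P))].T
    return np.stack([c['cx']+f*p[0]/p[2],c['cy']+f*p[1]/p[2]],1)
def to(P,pitch=32,psi=8):
    T=tgt(P,pitch,psi); s=arm.get_state(); M=R.from_euler('xyz',s['ee_rot']).as_matrix()
    c=R.from_euler('z',-CP[2]).apply(s['eef_pos']-np.r_[CP[:2],0])*1000
    print("t",round(s['t'],2),"F",np.round(s['force'],1),"tcp",c.round(1),"shift",(M.T@(T[0]-s['eef_pos'])*1e3).round(1),"turn",np.degrees(R.from_matrix(M.T@T[1]).as_rotvec()).round(1))
E
python3 - <<'E'
from path import *
print("stay end,top,pivot",wproj([[-.065,.1225,.167],[-.065,.1225,.172],[-.065,.128,.045]]).round(1).tolist())
print("lip L low/top",wproj([lidp(.205,.135,n,.6) for n in(0,.006)]).round(1).tolist(),"front wall top corners",wproj([[-.085,.12,.07],[-.085,-.12,.07],[.085,.12,.07]]).round(1).tolist(), "bangle",wproj([[0,0,.03]]))
E
```

```text
stay end,top,pivot [[189.0, 92.5], [187.7, 85.4], [204.3, 208.9]]
lip L low/top [[152.7, 77.2], [152.7, 66.1]] front wall top corners [[203.9, 209.4], [505.3, 241.6], [238.5, 102.8]] bangle [[334.0017081  184.08204351]]
```

The predictions match the picture within 2 px. I'll slide the fingers in beneath the lip.

arm_command(
  motion=[
    [[12,-1,12],[0,0,0],0],
    [[12,-1,12],[0,0,0],0],
    [[13,-1,12],[0,0,0],0],
    [[13,0,12],[0,0,0],0],
    [[13,0,12],[0,0,0],0],
    [[0,0,0],[0,0,0],0],
    [[0,0,0],[0,0,0],0],
  ],
)

```text
t: 10.2
eef_pos: [0.6327, 0.104, 0.1641]
ee_rot: [3.134, -1.018, 0.188]
force: [0.1, 0.1, 0.0]
width: 0.0005
```

```bash
python3 - <<'E'
from path import *
to([-76.5,85,164])
E
```

```text
t 10.2 F [0.1 0.1 0. ] tcp [-77.3  82.8 164.1] shift [ 0.4 -2.1  1. ] turn [ 0.1 -0.3  0.2]
```

arm_command(
  motion=[
    [[0.3,-4,0.5],[0,0,0],0],
    [[0.3,-4,0.5],[0,0,0],0],
    [[0.3,-4,0.5],[0,0,0],0],
    [[0.3,-4,0.5],[0,0,0],0],
    [[0.3,-4,0.5],[0,0,0],0],
    [[0.3,-4,0.5],[0,0,0],0],
    [[0,0,0],[0,0,0],0],
    [[0,0,0],[0,0,0],0],
  ],
)

```text
t: 10.87
eef_pos: [0.632, 0.1269, 0.163]
ee_rot: [3.14, -1.016, 0.179]
force: [-0.5, -0.8, 0.0]
width: 0.0005
```

```bash
python3 - <<'E'
from path import *
to([-76.5,120,164])
cv2.imwrite("pics/w3.png",arm.grab_frame("wrist")[:,:,::-1])
E
```

```text
t 10.87 F [-0.5 -0.8  0. ] tcp [-77.  105.7 163. ] shift [  2.2 -14.1   1.6] turn [ 0.2 -0.2 -0.1]
```

View pics/w3.png

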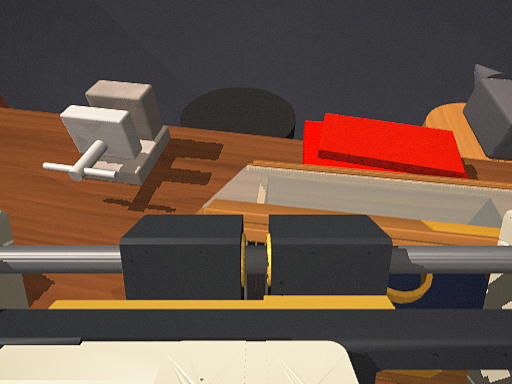

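The lip's left corner is now at about (207,210), so the lid is still propped, and the stay is hidden behind the carriage. I'll continue pushing.

arm_command(
  motion=[
    [[0.5,-4,0.5],[0,0,0],0],
    [[0.5,-4,0.5],[0,0,0],0],
    [[0.5,-4,0.5],[0,0,0],0],
    [[0,0,0],[0,0,0],0],
    [[0,0,0],[0,0,0],0],
  ],
)

```text
t: 11.33
eef_pos: [0.6315, 0.1395, 0.1632]
ee_rot: [3.14, -1.016, 0.179]
force: [-0.3, 1.5, -1.9]
width: 0.0006
```

```bash
python3 - <<'E'
from path import *
to([-76.5,120,164])
for th in(.6,.55,.5): print(th,wproj([lidp(.205,.135,0,th)]).round(0))
im=arm.grab_frame("top"); cv2.imwrite("pics/t4.png",cv2.resize(im[115:205,190:335,::-1],None,fx=5,fy=5,interpolation=cv2.INTER_CUBIC))
E
```

```text
t 11.33 F [-0.3  1.5 -1.9] tcp [-77.  118.2 163.2] shift [ 1.1 -1.7  0.2] turn [ 0.2 -0.2 -0.1]
0.6 [[212. 237.]]
0.55 [[211. 258.]]
0.5 [[210. 279.]]
```

View pics/t4.png

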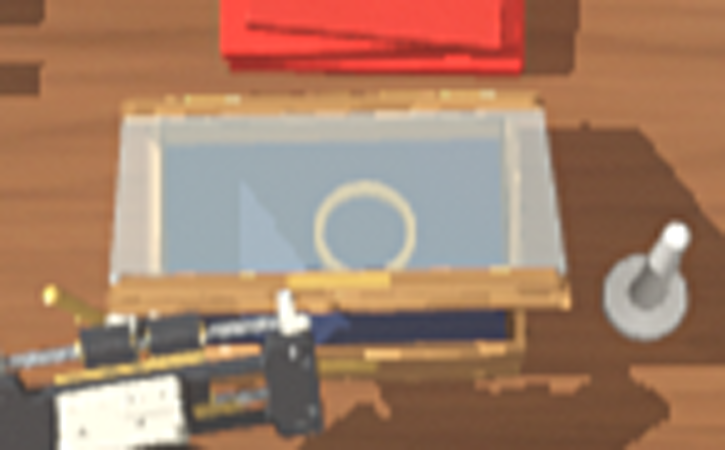

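The stay is falling outwards: its end is at crop (50,295), clear of the lid's left edge at (110,300). Fz is -1.9 N, so the lid rests on the fingers. I'll lower and retract together, slowly.

arm_command(
  motion=[
    [[0,0,0],[0,0,0],0],
    [[0,0,0],[0,0,0],0],
    [[-3,0.3,0.4],[0,0,0],0],
    [[-4,0.3,0.6],[0,0,0],0],
    [[-4,0.3,0.6],[0,0,0],0],
    [[-4,0.3,0.6],[0,0,0],0],
    [[-4,0.3,0.6],[0,0,0],0],
    [[-4,0.3,0.6],[0,0,0],0],
    [[-4,0.3,0.6],[0,0,0],0],
    [[-4,0.3,0.6],[0,0,0],0],
    [[-4,0.3,0.6],[0,0,0],0],
    [[0,0,0],[0,0,0],0],
  ],
)

```text
t: 12.38
eef_pos: [0.6181, 0.1337, 0.1299]
ee_rot: [3.141, -1.015, 0.178]
force: [-0.7, 1.1, -0.9]
width: 0.0004
```

```bash
python3 - <<'E'
from path import *
to([-122.7,103,50]); print(np.round(arm.get_state()['q'],2))
im=arm.grab_frame("top"); cv2.imwrite("pics/t5.png",cv2.resize(im[115:205,170:335,::-1],None,fx=4.5,fy=4.5,interpolation=cv2.INTER_CUBIC))
E
```

```text
t 12.38 F [-0.7  1.1 -0.9] tcp [-90.6 113.  129.9] shift [-85.3   5.5  14. ] turn [ 0.2 -0.1 -0.1]
[-0.22  0.27 -0.76 -2.46 -0.55 -1.96]
```

View pics/t5.png

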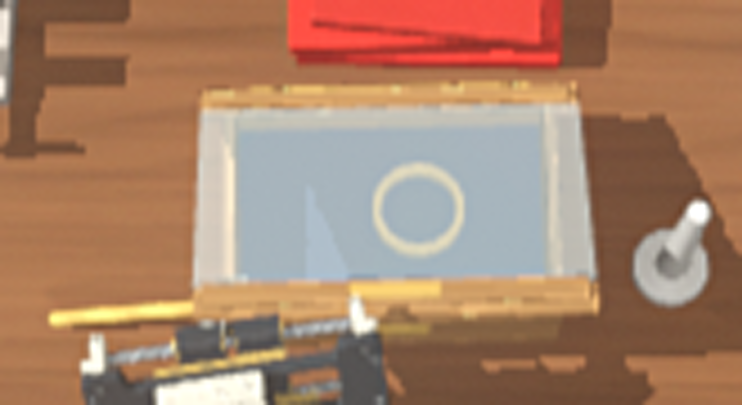

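The stay lies out on the left, end at crop (55,318), and the lid has come down with the fingers. I'll continue lowering.

arm_command(
  motion=[
    [[-4,0.3,0.6],[0,0,0],0],
    [[-4,0.3,0.6],[0,0,0],0],
    [[-4,0.3,0.6],[0,0,0],0],
    [[-4,0.3,0.6],[0,0,0],0],
    [[-4,0.3,0.6],[0,0,0],0],
    [[-4,0.3,0.6],[0,0,0],0],
    [[-4,0.3,0.6],[0,0,0],0],
    [[-4,0.3,0.6],[0,0,0],0],
    [[-4,0.3,0.6],[0,0,0],0],
    [[-4,0.3,0.6],[0,0,0],0],
    [[0,0,0],[0,0,0],0],
  ],
)

```text
t: 13.35
eef_pos: [0.603, 0.1279, 0.0928]
ee_rot: [3.141, -1.015, 0.177]
force: [-1.0, -0.2, -2.9]
width: 0.0011
```

```bash
python3 - <<'E'
from path import *
to([-122.7,103,50]); print(np.round(arm.get_state()['q'],2))
E
```

```text
t 13.35 F [-1.  -0.2 -2.9] tcp [-105.9  107.8   92.8] shift [-45.4   2.5   7.9] turn [ 0.2 -0.1 -0.1]
[-0.29  0.39 -0.86 -2.54 -0.74 -1.78]
```

arm_command(
  motion=[
    [[-3,0.2,-1.5],[0,0,0],0],
    [[-4,0.2,-1.2],[0,0,0],0],
    [[-4,0.2,-1.2],[0,0,0],0],
    [[-4,0.2,-1],[0,0,0],0],
    [[-3,0.2,0.5],[0,0,0],0],
    [[-3,0.2,0.5],[0,0,0],0],
    [[-3,0.2,0.5],[0,0,0],0],
    [[0,0,0],[0,0,0],0],
  ],
)

```text
t: 14.02
eef_pos: [0.5882, 0.1238, 0.0745]
ee_rot: [3.141, -1.015, 0.178]
force: [1.0, 0.0, -1.9]
width: 0.0002
```

```bash
python3 - <<'E'
from path import *
to([-122.7,103,50]); print(np.round(arm.get_state()['q'],2))
E
```

```text
t 14.02 F [ 1.   0.  -1.9] tcp [-120.9  104.4   74.5] shift [-21.9   1.1  11.2] turn [ 0.2 -0.2 -0.1]
[-0.33  0.46 -0.92 -2.56 -0.85 -1.69]
```

arm_command(
  motion=[
    [[-2,0,1.2],[0,0,0],0],
    [[-2,0,1.2],[0,0,0],0],
    [[-2,0,1.2],[0,0,0],0],
    [[-2,0,1.2],[0,0,0],0],
    [[-2,0,1.2],[0,0,0],0],
    [[-2,0,1.2],[0,0,0],0],
    [[-2,0,1.2],[0,0,0],0],
    [[-2,0,1.2],[0,0,0],0],
    [[-2,0,1.2],[0,0,0],0],
    [[-2,0,1.2],[0,0,0],0],
    [[-2,0,1.2],[0,0,0],0],
    [[0,0,0],[0,0,0],0],
  ],
)

```text
t: 15.02
eef_pos: [0.5887, 0.1237, 0.0495]
ee_rot: [3.139, -1.017, 0.179]
force: [-0.7, -0.1, 0.4]
width: 0.0005
```

```bash
python3 - <<'E'
from path import *
to([-175,103,52]); print(np.round(arm.get_state()['q'],2))
E
```

```text
t 15.02 F [-0.7 -0.1  0.4] tcp [-120.4  104.2   49.5] shift [-26.3  -6.2 -47.5] turn [ 0.2 -0.3 -0.1]
[-0.35  0.57 -0.95 -2.6  -0.98 -1.6 ]
```

```bash
python3 - <<'E'
from path import *
q=np.array(arm.get_state()['q'])
for P,ps in(([-140,104,50],8),([-160,104,50],8),([-160,95,60],12),([-160,104,75],8)): print(P,*[x.round(3) for x in ik5(tgt(P,32,ps),q)])
E
```

```text
[-140, 104, 50] [-0.374  0.583 -0.992 -2.588 -1.016 -1.568] 0.0
[-160, 104, 50] [-0.407  0.584 -1.02  -2.552 -1.031 -1.556] 0.01
[-160, 95, 60] [-0.435  0.515 -0.951 -2.41  -0.933 -1.653] 0.0
[-160, 104, 75] [-0.388  0.472 -1.007 -2.538 -0.936 -1.632] 0.0
```

arm_command(
  motion=[
    [[-1,0,-2],[1.7,0,-1.1],0],
    [[-1,0,-2],[1.7,0,-1.1],0],
    [[-2,0,-4],[0,0,0],0],
    [[-2,0,-5],[0,0,0],0],
    [[-2,0,-5],[0,0,0],0],
    [[-2,0,-5],[0,0,0],0],
    [[-2,0,-5],[0,0,0],0],
    [[-2,0,-5],[0,0,0],0],
    [[-2,0,-5],[0,0,0],0],
    [[0,0,0],[0,0,0],0],
    [[0,0,0],[0,0,0],0],
  ],
)

```text
t: 15.93
eef_pos: [0.5486, 0.1138, 0.0561]
ee_rot: [3.137, -1.016, 0.251]
force: [-0.1, 0.8, -0.2]
width: 0.0003
```

```bash
python3 - <<'E'
from path import *
to([-160,95,60],32,12); print(np.round(arm.get_state()['q'],2))
im=arm.grab_frame("scene")[190:290,180:330,::-1]
im2=arm.grab_frame("top")[115:205,180:330,::-1]
z=lambda a:cv2.resize(a,(750,290),interpolation=cv2.INTER_CUBIC)
cv2.imwrite("pics/end.png",np.vstack([z(im),z(im2)]))
for th in(0,.02,.05): print(th,proj("scene",toW(CP,[lidp(.205,-.135,.006,th),lidp(.205,.135,.006,th)])).round(1).tolist())
E
```

```text
t 15.93 F [-0.1  0.8 -0.2] tcp [-160.9   96.    56.1] shift [ 3.6  1.2 -1.5] turn [ 0.2 -0.2  0. ]
[-0.44  0.54 -0.97 -2.43 -0.97 -1.61]
0 [[208.1, 218.2], [290.7, 194.7]]
0.02 [[208.0, 217.7], [290.8, 194.1]]
0.05 [[207.8, 216.9], [291.0, 193.3]]
```

View pics/end.png

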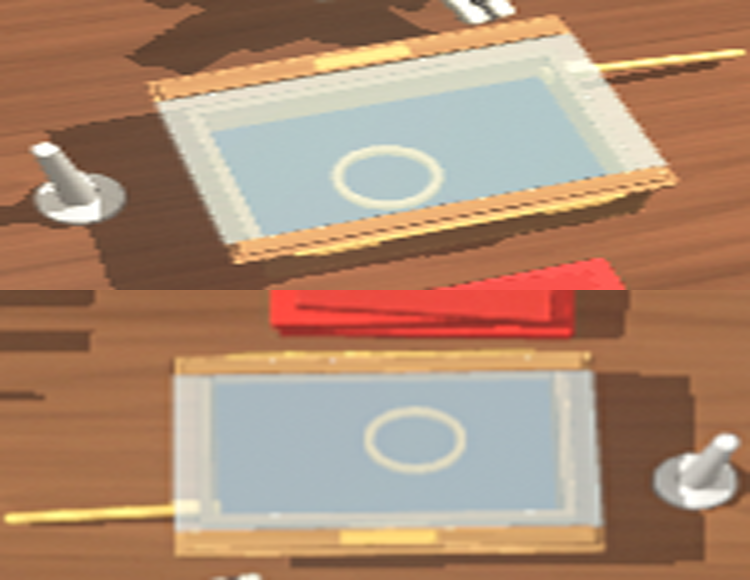

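The lid looks flat and shut. Its lip corners are at scene pixels (210,219) and (292,195), against (208,218) and (291,195) predicted for a shut lid. The stay lies out beside the case, and the bangle and mandrel are unmoved. The fingers are clear, so I'm handing in.

```bash
python3 -c "
from station import arm
arm.job_done(); print(arm.get_state()['t'])"
```

```text
the job is handed in; nothing more can be done
the job is handed in; nothing more can be done
```

The lid is shut and the job was handed in at about 16 s of the 51 s allowed. I slid the closed fingers in under the lip at about 32° pitch and pushed the stay outwards. They caught the lid while still high, at about 0.55 rad (reckoned from the finger position). I lowered it at about 45 mm/s, slowing to about 30 mm/s at the end, then drew the fingers back.

**Last checks:**
- **Lid:** its lip corners were within 2 px of where a fully shut lid should appear. The pictures cannot tell 0 from 0.02 rad, so being under the limit is inferred. The downward force of 1–3 N while lowering fell to about zero once the fingers were 9 mm below the lip, which fits the lid resting on the case.
- **Stay, bangle and mandrel:** the stay lies out beside the case. The bangle and mandrel looked unmoved, and the mandrel is upright.
- **Fingers:** the tips are about 20 mm clear of the lip, with no load on the wrist beyond sensor noise.

**Not checked or off plan:**
- I did not look at the flux bottle, caliper, pliers, file and bench block again at the end; nothing went near them.
- My first approach ran the arm into its joint limits. I had to turn the wrist over, high above the bench, to reach a workable pose, and nothing was touched on the way.

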